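Put the leather-cutting dies away on their outlined pads

TASK

Put the four steel cutting dies away: set each one upright, cutting edge down as it stands now, centred on the cork pad whose dark outline has its shape and size, the square and the strap die turned to line up with their outlines. Set them down rather than dropping them, do not knock over the dye bottle or the thread spool, and let go of everything at the end.

Things in the scene. Friction and masses are not known exactly. Their poses are not given: they have to be found in the camera images.
- big_die (a point): large round cutting die: loose solid bright steel prism with a darker steel edge band (lowest 10 mm, set in 1.5 mm) round its foot and two small ejector holes in its top; seen from above a disc 58 mm in diameter; 40 mm tall with upright sides, about 320 g. Starts upright on the table. The point is its centre, 20 mm above its underside; z is up.
- small_die (a point): small round cutting die: loose solid bright steel prism with a darker steel edge band (lowest 10 mm, set in 1.5 mm) round its foot and one small ejector hole in its top; seen from above a disc 36 mm in diameter; 40 mm tall with upright sides, about 160 g. Starts upright on the table. The point is its centre, 20 mm above its underside; z is up.
- square_die (a point): square cutting die: loose solid bright steel prism with a darker steel edge band (lowest 10 mm, set in 1.5 mm) round its foot and two small ejector holes in its top; seen from above a 48 mm by 48 mm square with sides along its x and y axes; 40 mm tall with upright sides, about 300 g. Starts upright on the table. The point is its centre, 20 mm above its underside; z is up.
- strap_die (a point): strap cutting die: loose solid bright steel prism with a darker steel edge band (lowest 10 mm, set in 1.5 mm) round its foot and two small ejector holes in its top; seen from above a bar with half-round ends, 92 mm long along its x axis and 32 mm wide along its y axis; 40 mm tall with upright sides, about 320 g. Starts upright on the table. The point is its centre, 20 mm above its underside; z is up.
- big_pad: cork pad fixed to the table, 108 mm (x) by 76 mm (y), 5 mm thick, with a flat dark rubber outline at its middle: round, 64 mm in diameter, the place of the large round die (the outline is 3 mm larger all round; flat, no walls). Origin: middle of the pad, on its underside at table height.
- small_pad: cork pad fixed to the table, 108 mm (x) by 76 mm (y), 5 mm thick, with a flat dark rubber outline at its middle: round, 42 mm in diameter, the place of the small round die (the outline is 3 mm larger all round; flat, no walls). Origin: middle of the pad, on its underside at table height.
- square_pad: cork pad fixed to the table, 108 mm (x) by 76 mm (y), 5 mm thick, with a flat dark rubber outline at its middle: square, 54 mm by 54 mm, sides along the pad's x and y axes, the place of the square die (the outline is 3 mm larger all round; flat, no walls). Origin: middle of the pad, on its underside at table height.
- strap_pad: cork pad fixed to the table, 108 mm (x) by 76 mm (y), 5 mm thick, with a flat dark rubber outline at its middle: a bar with half-round ends, 98 mm long along the pad's x axis and 38 mm wide along its y axis, the place of the strap die (the outline is 3 mm larger all round; flat, no walls). Origin: middle of the pad, on its underside at table height.
- dye_bottle: bystander, loose: amber dye bottle with a black cap, 34 mm in diameter and 66 mm tall, standing among the dies and pads; not to be knocked over. Origin: centre of its underside.
- thread_spool: bystander, loose: cream thread spool standing on end, 38 mm in diameter and 52 mm tall, standing among the dies and pads; not to be knocked over. Origin: centre of its underside.

How it is judged:
By the outcome, as a careful person would: the job done as asked, in the order asked, and still so for the second after the job is handed in, with the robot touching nothing.
It also fails if it takes over 106 s, if anything falls off the work surface, if the arm or the gripper's body presses on something with over 40 N, if the wrist force passes 120 N, or if a joint passes its speed limit or range.

ROBOT

A 6-joint arm with a two-finger parallel gripper is mounted at the origin on the work surface. World frame = base frame: x ahead of the robot, y to its left, z up, the work surface at z = 0. Lengths are in m, angles in rad, forces in N, time in s.
With the tool pointing down it reaches from about 0.375 to 0.9 m from the base axis. Payload 3.1 kg.
Tool frame: the origin (TCP) lies on the mounting face of the last link; the fingertips stand 182 mm ahead of it and the grasp point (between the pads) lies 164 mm ahead of it; z points along the fingers, y is the direction in which the jaws open and shut (so a half turn about z gives the same grasp; the last joint's range is limited). The gripper opens to 87 mm and grips with 3 to 60 N. Pads are 19 mm wide; open, the fingers measure 117 mm over their backs; the gripper's body (75 mm by 190 mm) begins 51 mm behind the grasp point.
Start: joints at [0.952, 0.527, 1.433, -0, 1.181, -0.178], TCP at [0.267, 0.565, 0.405] pointing down, gripper open.
Joint ranges: [-3.08, 3.08], [-0.75, 2.2], [0.22, 2.44], [-1.43, 4.57], [0, 2.65], [-2.85, 2.85]. Speed limits (rad/s): [2.79, 2.79, 3.14, 3.14, 3.14, 3.14].

INTERFACE

Orientations are given as a unit quaternion [x, y, z, w].
In Python, from rig import robot, camera, camera_model gives the robot as it stands.
- The arm moves only by the tool drive_tool, never from a script. Its argument "plan" is a list that holds one entry, the list of rows, each a list of 6 numbers: the shift along the world's x, y, z in units of 2.5 cm (1.0 is 2.5 cm), then the turn, a rotation vector about the world's x, y, z in units of 6 degrees (1.0 is 6 degrees). A call has 1 to 8 rows; each row shifts and turns the commanded pose from where the row before left it; what a row does not reach is not made up. A row lasts 1/8 s, in which the tool goes at most 62.5 mm and 10.7 degrees, less where a joint would pass 70% of its speed; a pose out of reach is approached as far as the arm can. A call with a number of a shift or a turn outside -1 to 1 is refused whole. A call with a gripper value outside its range is refused whole. "grip" is the closure, from 0 (fully open) to 1 (shut), set as the call begins (left out, the last holds). The fingers move at their own pace and stop on an object; "force" is the grip in N (left out, the last holds). Time passes only in rows, so rows that do not move let the fingers close. It gives the time, the measured TCP pose, the force and the opening at its end, in the units of the state.
- robot.get_obs(): the state, without advancing time (a new reading comes with each control period).
- camera(name): name is "side" or "top"; returns the picture (384x512x3 uint8, red, green, blue); there is no depth.
- camera_model(name): a dict with "K" (3x3 intrinsics, pixels), "k1" (the pictures are not rectified: a ray, as slopes to the right and down, at radius r is drawn at 1 + k1 r^2 times it, then the intrinsics apply), "world_to_cam" (4x4, takes a point from world to camera coordinates). Camera axes: x right, y up, looking along -z (the intrinsics and any distortion apply to the point x, -y, -z); pixel columns grow to the right and rows downward; lengths in m; the calibration is good to about 2 mm. A picture is of the moment at which its call begins. camera_model takes no time and is no camera call.
- robot.hand_in(): hands the job in, once; it reports no verdict.
The state is a dict: "time": time; "q": joint angles; "joint_velocities": joint speeds; "joint_torque": joint torques, N m; "position": TCP position; "tool_rot": TCP orientation; "ft_force": force on the tool from outside, world axes, zero at the start; "moment": the same for the moment, N m; "grip_width": finger opening in m.
Only numpy, scipy, OpenCV 4.12 (cv2) and the standard library are available. Lean on these libraries where they do the work, as an engineer would, in place of code of your own. Each camera call takes 0.05 s, during which the arm holds its last target.

## Working session

There is one attempt and no reset: what is moved stays moved. The work goes in short steps, Python scripts to look and compute and a tool call to move; the robot and the scene stay as the last step left them, time stands still between calls to the robot, and variables do not carry over. Pictures are saved under pics/ and viewed, and the job is handed in when it is done.

Besides the shell and the picture viewer there is one more tool, called after "Request:" as name(argument=value, ...), one argument or row to a line, values as JSON. drive_tool: Moves the arm, as the interface text tells. Shifts and turns lie within -1 to 1; 1 stands for 2.5 cm of shift or 6 degrees of turn. Its arguments: {"type":"object","properties":{"plan":{"type":"array","items":{"type":"array","items":{"type":"array","items":{"type":"number","minimum":-1,"maximum":1}}}},"grip":{"type":"number"},"force":{"type":"number"}},"required":["plan"]}

```bash
ls; mkdir -p pics
python3 - <<'E'
from rig import robot,camera,camera_model
import cv2
print(robot.get_obs())
for n in("top","side"):
    cv2.imwrite(f"pics/{n}0.png",cv2.cvtColor(camera(n),cv2.COLOR_RGB2BGR)); print(camera_model(n))
E
```

```text
pics
{'time': 0.0, 'q': array([ 9.51512728e-01,  5.28461565e-01,  1.43386063e+00, -5.10284679e-05,
        1.18143000e+00, -1.78477229e-01]), 'joint_velocities': array([ 0.00089399, -0.0014468 ,  0.00089143, -0.00166209,  0.00124959,
       -0.00111251]), 'joint_torque': array([ 5.38171607e-04, -4.40034628e+01, -1.76594728e+01,  6.32765167e-02,
        5.83184778e-02, -1.65400597e-04]), 'position': array([0.26643656, 0.56499424, 0.40378731]), 'tool_rot': array([ 2.18613469e-01,  9.75810937e-01, -1.00416727e-03, -3.97626498e-04]), 'ft_force': array([-0.58862617,  1.083249  , -0.178288  ]), 'moment': array([ 0.02908433, -0.02819635, -0.00891115]), 'grip_width': 0.08693078703827319}
{'K': array([[462.17522028,   0.        , 259.63466871],
       [  0.        , 462.17522028, 189.96651752],
       [  0.        ,   0.        ,   1.        ]]), 'k1': 0.047878936637478296, 'world_to_cam': array([[-0.01980263, -0.99969013, -0.01508276,  0.00640371],
       [ 0.99557647, -0.02110247,  0.09155421, -0.51610558],
       [-0.09184412, -0.01320303,  0.99568586, -1.09416453],
       [ 0.        ,  0.        ,  0.        ,  1.        ]])}
{'K': array([[436.76391075,   0.        , 255.82042971],
       [  0.        , 436.76391075, 191.16683934],
       [  0.        ,   0.        ,   1.        ]]), 'k1': -0.08587126709898645, 'world_to_cam': array([[ 0.96649785, -0.25665124, -0.00346999, -0.48244136],
       [ 0.19945532,  0.74246309,  0.6395046 , -0.14234788],
       [-0.16155331, -0.61877193,  0.76877944, -1.03712309],
       [ 0.        ,  0.        ,  0.        ,  1.        ]])}
```

View pics/top0.png

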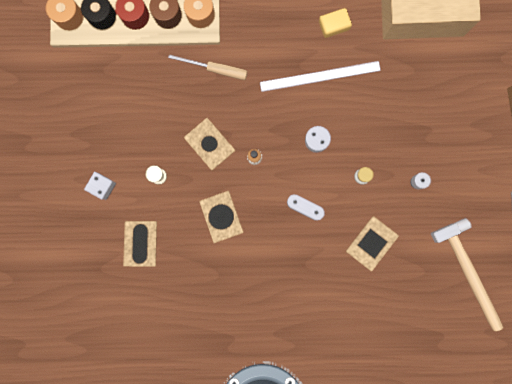

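View pics/side0.png

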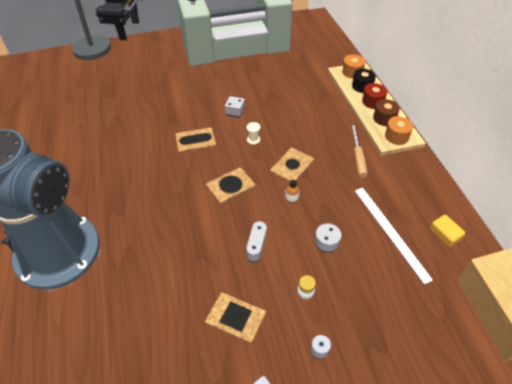

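The top view shows strap pad (140,244), big pad (221,217), small pad (209,144), square pad (372,244). The dies are the square at (99,186), big at (318,139), strap at (306,208) and small at (422,181). The spool is at (155,175), the bottle at (254,157), and an unlisted jar at (364,175). Now I'll measure.

```bash
cat > h.py <<'E'
import numpy as np,cv2
from rig import robot,camera,camera_model
def ray(n,uv):
    m=camera_model(n);K=m['K'];k=m['k1'];T=m['world_to_cam']
    d=np.array([(uv[0]-K[0,2])/K[0,0],(uv[1]-K[1,2])/K[1,1]]);s=d.copy()
    for _ in range(30): s=d/(1+k*(s@s))
    R=T[:3,:3];c=-R.T@T[:3,3]
    return c,R.T@np.array([s[0],-s[1],-1])
def at(n,uv,z):
    c,r=ray(n,uv);return (c+r*(z-c[2])/r[2])[:2]
def proj(n,p):
    m=camera_model(n);K=m['K'];T=m['world_to_cam'];q=T[:3,:3]@np.array(p)+T[:3,3]
    s=np.array([q[0],-q[1]])/-q[2];s=s*(1+m['k1']*(s@s));return np.array([K[0,0]*s[0]+K[0,2],K[1,1]*s[1]+K[1,2]])
def snap(n,f):
    im=cv2.cvtColor(camera(n),cv2.COLOR_RGB2BGR);cv2.imwrite(f,im);return im
def fit(im,n,c,r,z,kind):
    """sub-pixel blob -> world contour at height z -> centre, minAreaRect"""
    S=6;x0,y0=int(c[0]-r),int(c[1]-r);cr=im[y0:y0+2*r,x0:x0+2*r]
    b=cv2.resize(cr,None,fx=S,fy=S,interpolation=cv2.INTER_CUBIC).astype(int)
    g=b.mean(2);sat=b.max(2)-b.min(2)
    m=((g<95)&(sat<40)) if kind=='dark' else ((g>kind)&(sat<45))
    m=cv2.morphologyEx(m.astype(np.uint8),cv2.MORPH_OPEN,np.ones((7,7)))
    cs,_=cv2.findContours(m,cv2.RETR_EXTERNAL,cv2.CHAIN_APPROX_NONE)
    k=min(cs,key=lambda q:-cv2.contourArea(q))[:,0]
    w=np.array([at(n,((p[0]+.5)/S-.5+x0,(p[1]+.5)/S-.5+y0),z) for p in k])
    (cx,cy),(a,bb),t=cv2.minAreaRect((w*1000).astype(np.float32))
    M=cv2.moments((w*1000).astype(np.float32));
    pts=(k[:,None]);cv2.drawContours(bi:=b.astype(np.uint8),[pts],-1,(0,255,0),1)
    return (round(M['m10']/M['m00'],1),round(M['m01']/M['m00'],1)),(round(cx,1),round(cy,1)),(round(a,1),round(bb,1)),round(t,1),bi
E
python3 - <<'E'
from h import *
im=cv2.imread('pics/top0.png')
L=[('strap_pad',(140,244),24,.005,'dark'),('big_pad',(221,217),20,.005,'dark'),('small_pad',(209,144),14,.005,'dark'),('sq_pad',(372,244),19,.005,'dark'),
('sq',(99,186),19,.04,165),('big',(318,139),19,.04,165),('strap',(306,208),24,.04,165),('small',(422,181),14,.04,165)]
t=[]
for n,c,r,z,k in L:
    *o,b=fit(im,'top',c,r,z,k);print(n,*o);t.append(cv2.resize(b,(190,190)))
cv2.imwrite('pics/fit0.png',np.vstack([np.hstack(t[:4]),np.hstack(t[4:])]))
for n,c in(('spool',(153,173)),('bottle',(254,154)),('jar',(366,174))):print(n,at('top',c,.055))
E
```

```text
strap_pad (393.9, 290.8) (393.8, 290.7) (35.0, 93.8) 88.8
big_pad (454.9, 92.6) (455.3, 92.6) (60.4, 59.5) 89.2
small_pad (636.8, 119.8) (636.6, 119.7) (39.0, 37.7) 88.8
sq_pad (383.0, -272.9) (383.1, -272.8) (51.3, 51.2) 50.5
sq (534.7, 381.6) (534.7, 381.6) (50.4, 50.5) 59.9
big (637.2, -146.1) (637.4, -146.4) (59.0, 59.6) 88.4
strap (472.3, -111.8) (472.2, -112.0) (93.7, 34.3) 62.2Traceback (most recent call last):
  File "<stdin>", line 7, in <module>
  File "h.py", line 25, in fit
    w=np.array([at(n,((p[0]+.5)/S-.5+x0,(p[1]+.5)/S-.5+y0),z) for p in k])
                ~~^^^^^^^^^^^^^^^^^^^^^^^^^^^^^^^^^^^^^^^^^^^
  File "h.py", line 10, in at
    c,r=ray(n,uv);return (c+r*(z-c[2])/r[2])[:2]
        ~~~^^^^^^
  File "h.py", line 4, in ray
    m=camera_model(n);K=m['K'];k=m['k1'];T=m['world_to_cam']
ValueError: time passes only in moves, steps and waits
```

```bash
sed -i 's/^from rig import robot,camera,camera_model/from rig import robot,camera,camera_model as _cm\nimport functools\ncamera_model=functools.lru_cache(None)(_cm)/' h.py
cat > m.py <<'E'
from h import *
im=cv2.imread('pics/top0.png')
L=[('strap_pad',(140,244),24,.005,'dark'),('big_pad',(221,217),20,.005,'dark'),('small_pad',(209,144),14,.005,'dark'),('sq_pad',(372,244),19,.005,'dark'),
('sq',(99,186),19,.04,180),('big',(318,139),19,.04,180),('strap',(306,208),24,.04,180),('small',(422,181),14,.04,180)]
t=[]
for n,c,r,z,k in L:
    *o,b=fit(im,'top',c,r,z,k);print(n,*o);t.append(cv2.resize(b,(190,190)))
cv2.imwrite('pics/fit0.png',np.vstack([np.hstack(t[:4]),np.hstack(t[4:])]))
for n,c in(('spool',(153,173)),('bottle',(254,154)),('jar',(366,174))):print(n,at('top',c,.055))
s=cv2.imread('pics/side0.png')
t=[]
for n,c,r,z,k in [('strap_pad',(196,139),22,.005,'dark'),('big_pad',(231,184),20,.005,'dark'),('small_pad',(292,164),14,.005,'dark'),('sq_pad',(236,317),22,.005,'dark'),('sq',(235,104),14,.04,185),('big',(328,234),18,.04,185),('strap',(257,238),24,.04,185),('small',(321,344),14,.04,185)]:
    *o,b=fit(s,'side',c,r,z,k);print('side',n,*o);t.append(cv2.resize(b,(190,190)))
cv2.imwrite('pics/fit1.png',np.vstack([np.hstack(t[:4]),np.hstack(t[4:])]))
E
python3 m.py
```

```text
strap_pad (393.9, 290.8) (393.8, 290.7) (35.0, 93.8) 88.8
big_pad (454.9, 92.6) (455.3, 92.6) (60.4, 59.5) 89.2
small_pad (636.8, 119.8) (636.6, 119.7) (39.0, 37.7) 88.8
sq_pad (383.0, -272.9) (383.1, -272.8) (51.3, 51.2) 50.5
sq (534.7, 381.6) (534.7, 381.7) (49.4, 49.6) 60.0
big (637.2, -146.1) (637.2, -146.2) (58.7, 58.3) 24.7
strap (472.3, -111.8) (472.2, -112.0) (92.6, 33.2) 62.1
small (530.3, -388.6) (530.3, -388.7) (36.0, 36.5) 87.2
spool [0.55879615 0.24633638]
bottle [0.59901842 0.00705412]
jar [ 0.54553585 -0.25463059]
side strap_pad (391.7, 290.7) (391.6, 290.8) (31.9, 91.3) 88.6
side big_pad (453.0, 92.1) (452.9, 91.9) (56.8, 58.4) 75.0
side small_pad (635.1, 119.8) (635.3, 119.6) (34.9, 35.9) 75.0
side sq_pad (381.2, -273.7) (381.5, -273.5) (51.2, 51.3) 50.3
side sq (531.5, 380.5) (532.8, 381.0) (47.9, 47.4) 59.6
side big (635.6, -146.8) (635.6, -146.6) (57.4, 57.4) 31.1
side strap (470.5, -112.6) (470.4, -112.7) (92.2, 32.1) 62.1
side small (528.7, -389.9) (528.8, -389.9) (36.0, 35.2) 70.8
```

View pics/fit0.png

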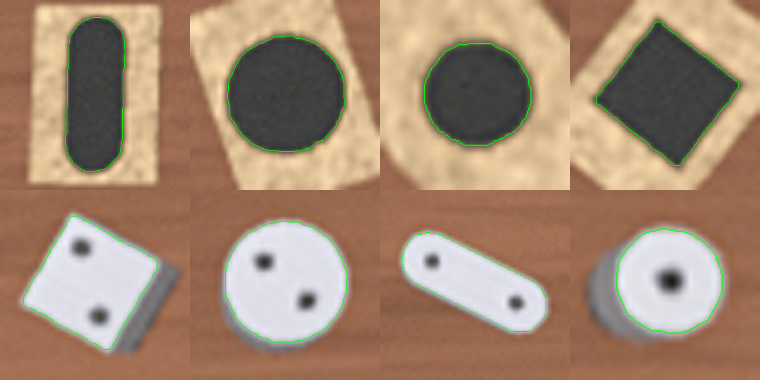

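View pics/fit1.png

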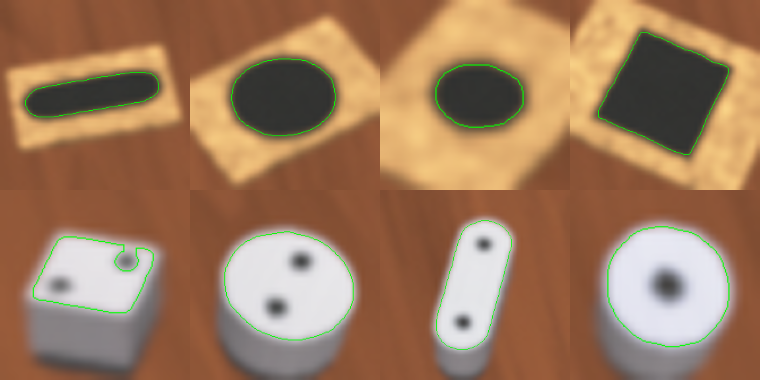

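```bash
cat > a.py <<'E'
from h import *
S=6
def ang(f,n,c,r,z,fn):
    im=cv2.imread(f);x0,y0=c[0]-r,c[1]-r
    b=cv2.resize(im[y0:y0+2*r,x0:x0+2*r],None,fx=S,fy=S,interpolation=cv2.INTER_CUBIC).astype(int)
    m=cv2.morphologyEx(fn(b).astype(np.uint8),cv2.MORPH_CLOSE,np.ones((9,9)));m=cv2.morphologyEx(m,cv2.MORPH_OPEN,np.ones((15,15)))
    cs,_=cv2.findContours(m,cv2.RETR_EXTERNAL,cv2.CHAIN_APPROX_NONE);k=max(cs,key=cv2.contourArea)[:,0]
    w=np.array([at(n,((p[0]+.5)/S-.5+x0,(p[1]+.5)/S-.5+y0),z) for p in k])*1000
    M=cv2.moments(w.astype(np.float32));a=.5*np.degrees(np.arctan2(2*M['mu11'],M['mu20']-M['mu02']))
    return round(a,2),[round(M['m10']/M['m00'],1),round(M['m01']/M['m00'],1)],cv2.minAreaRect(w.astype(np.float32))
cork=lambda b:(b[...,1]>125)|(b.mean(2)<75)
dark=lambda b:(b.mean(2)<95)&(b.max(2)-b.min(2)<40)
steel=lambda b:(b.mean(2)>180)&(b.max(2)-b.min(2)<45)
for n,cs in(('top',[(140,244),(372,244),(140,244),(306,208)]),('side',[(196,139),(236,317),(196,139),(257,238)])):
    f=f'pics/{n}0.png'
    print(n,'strappad cork',ang(f,n,cs[0],30,.005,cork));print('sqpad cork',ang(f,n,cs[1],34,.005,cork))
    print('strap outline',ang(f,n,cs[2],22,.005,dark));print('strap die',ang(f,n,cs[3],24,.04,steel))
E
python3 a.py
```

```text
top strappad cork (np.float64(-1.03), [393.8, 290.8], ((393.74163818359375, 290.8138427734375), (79.71257019042969, 111.11735534667969), 88.72366333007812))
sqpad cork (np.float64(-39.59), [383.1, -272.8], ((383.1698303222656, -272.896484375), (79.74971771240234, 111.89561462402344), 50.474246978759766))
strap outline (np.float64(-1.36), [393.9, 290.8], ((393.852294921875, 290.84234619140625), (34.83088684082031, 93.79061126708984), 88.72193145751953))
strap die (np.float64(62.13), [472.3, -111.8], ((472.1856994628906, -111.97224426269531), (92.63529968261719, 33.223731994628906), 62.11328125))
side strappad cork (np.float64(-1.21), [391.6, 289.9], ((391.5594482421875, 289.635009765625), (81.35551452636719, 110.9050521850586), 88.7057876586914))
sqpad cork (np.float64(-39.48), [381.1, -273.8], ((381.15911865234375, -273.70391845703125), (79.36661529541016, 110.76616668701172), 50.88679504394531))
strap outline (np.float64(-1.34), [391.8, 290.7], ((391.8837890625, 290.81500244140625), (31.881555557250977, 90.56773376464844), 88.62419891357422))
strap die (np.float64(62.33), [470.5, -112.6], ((470.4383544921875, -112.66801452636719), (92.67818450927734, 32.51581954956055), 62.1932373046875))
```

Request:
drive_tool(
  plan=[
    [[1, -0.7, 0, 0, 0, -0.6], [1, -0.7, 0, 0, 0, 0], [1, -0.7, -0.4, 0, 0, 0], [1, -0.7, -0.6, 0, 0, 0], [1, -0.7, -0.6, 0, 0, 0], [1, -0.7, -0.6, 0, 0, 0], [1, -0.7, -0.6, 0, 0, 0], [1, -0.7, -0.6, 0, 0, 0]],
  ],
  grip=0,
)

```text
time: 1.1
position: [0.4672, 0.4245, 0.3188]
tool_rot: [0.249, 0.968, -0.0, -0.0]
ft_force: [-0.4, -0.0, -0.7]
grip_width: 0.087
```

Request:
drive_tool(
  plan=[
    [[0.9, -0.6, -0.6, 0, 0, -0.2], [0.9, -0.6, -0.6, 0, 0, 0], [0.85, -0.53, -0.6, 0, 0, 0], [0, 0, -0.55, 0, 0, 0]],
  ],
)

```text
time: 1.6
position: [0.5345, 0.3809, 0.26]
tool_rot: [0.261, 0.965, 0.0, 0.0]
ft_force: [-0.1, 0.8, 0.1]
grip_width: 0.0868
```

Request:
drive_tool(
  plan=[
    [[-0.04, 0, -0.8, 0, 0, 0], [0, 0, -0.8, 0, 0, 0], [0, 0, -0.8, 0, 0, 0], [0, 0, -0.44, 0, 0, 0], [0, 0, 0, 0, 0, 0]],
  ],
)

```text
time: 2.22
position: [0.5314, 0.382, 0.1888]
tool_rot: [0.259, 0.966, -0.001, -0.001]
ft_force: [0.5, 0.1, 0.6]
grip_width: 0.0864
```

Request:
drive_tool(
  plan=[
    [[0, 0, 0, 0, 0, 0], [0, 0, 0, 0, 0, 0], [0, 0, 0, 0, 0, 0], [0, 0, 0, 0, 0, 0], [0, 0, 0, 0, 0, 0], [0, 0, 0, 0, 0, 0]],
  ],
  grip=1,
  force=35,
)

```text
time: 2.98
position: [0.5319, 0.382, 0.1902]
tool_rot: [0.259, 0.966, 0.0, 0.0]
ft_force: [-0.7, -0.0, 2.0]
grip_width: 0.0479
```

Request:
drive_tool(
  plan=[
    [[0, 0, 0.6, 0, 0, 0], [0, 0, 1, 0, 0, 0], [0, 0, 1, 0, 0, 0], [0, 0, 1, 0, 0, 0], [0, -0.5, 0.8, 0, 0, 0], [-0.2, -0.95, 0, 0, 0, -0.5], [-0.2, -0.95, 0, 0, 0, -0.5], [-0.2, -0.95, 0, 0, 0, -0.5]],
  ],
)

```text
time: 3.98
position: [0.5163, 0.2967, 0.3003]
tool_rot: [0.335, 0.942, -0.0, -0.0]
ft_force: [0.0, 0.7, -3.2]
grip_width: 0.0477
```

Request:
drive_tool(
  plan=[
    [[-0.22, -1, 0, 0, 0, 0], [-0.22, -1, 0, 0, 0, 0], [-0.22, -1, 0, 0, 0, 0], [-0.22, -1, 0, 0, 0, 0], [-0.22, -1, 0, 0, 0, 0], [-0.22, -1, 0, 0, 0, 0], [-0.22, -1, 0, 0, 0, 0], [-0.22, -1, 0, 0, 0, 0]],
  ],
)

```text
time: 4.97
position: [0.4722, 0.0969, 0.3005]
tool_rot: [0.334, 0.942, -0.0, -0.0]
ft_force: [-0.3, 0.1, -3.3]
grip_width: 0.0479
```

Request:
drive_tool(
  plan=[
    [[-0.22, -1, 0, 0, 0, 0], [-0.22, -1, 0, 0, 0, 0], [-0.22, -1, 0, 0, 0, 0], [-0.22, -1, 0, 0, 0, 0], [-0.22, -1, 0, 0, 0, 0], [-0.22, -1, 0, 0, 0, 0], [-0.22, -1, 0, 0, 0, 0], [-0.22, -1, 0, 0, 0, 0]],
  ],
)

```text
time: 5.98
position: [0.4281, -0.1029, 0.3005]
tool_rot: [0.334, 0.942, -0.0, 0.0]
ft_force: [0.1, -0.7, -3.0]
grip_width: 0.0474
```

Request:
drive_tool(
  plan=[
    [[-0.26, -1, 0, 0, 0, -0.08], [-0.26, -1, 0, 0, 0, 0], [-0.26, -1, -0.2, 0, 0, 0], [-0.26, -1, -0.4, 0, 0, 0], [-0.26, -1, -0.4, 0, 0, 0], [-0.26, -1, -0.4, 0, 0, 0], [-0.28, -0.82, -0.4, 0, 0, 0], [0, 0, 0, 0, 0, 0]],
  ],
)

```text
time: 6.98
position: [0.3821, -0.2738, 0.2549]
tool_rot: [0.34, 0.941, -0.0, -0.0]
ft_force: [0.7, -0.6, -2.1]
grip_width: 0.0477
```

Run:
```python
from h import *
o=robot.get_obs();print(o['position'],2*np.degrees(np.arctan2(o['tool_rot'][1],o['tool_rot'][0]))-90)
for n in('top','side'):
    im=snap(n,f'pics/p1{n}.png');c=proj(n,[o['position'][0],o['position'][1],.08]).astype(int)
    x,y=max(c[0]-50,0),max(c[1]-40,0);cv2.imwrite(f'pics/p1{n}c.png',cv2.resize(im[y:y+80,x:x+100],None,fx=6,fy=6,interpolation=2));print(n,x,y)
```

```text
[ 0.38212316 -0.27376221  0.25493313] 50.30148306186655
top 329 204
side 184 260
```

View pics/p1topc.png

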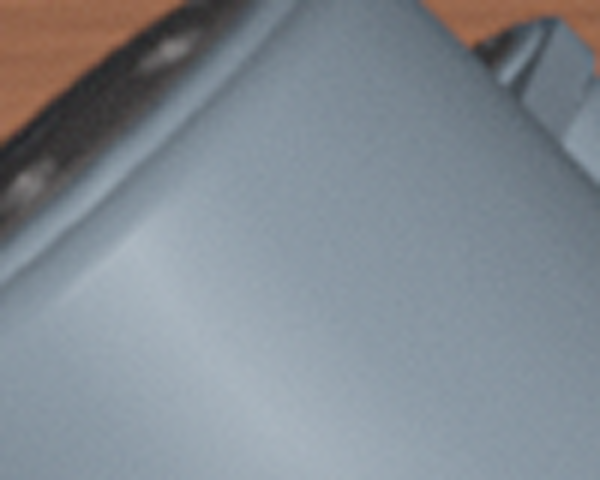

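View pics/p1sidec.png

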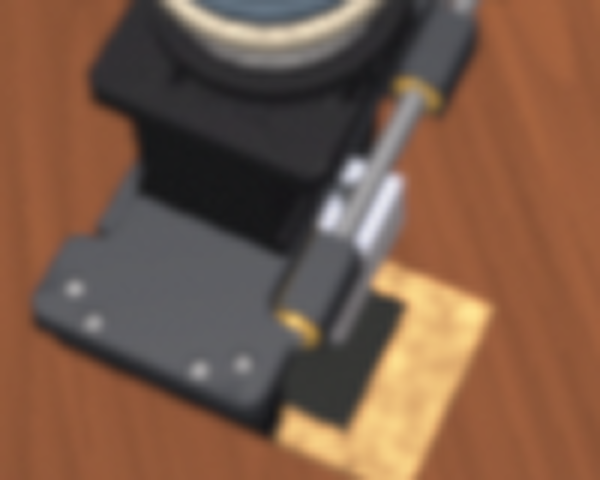

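The gripper hides the die in both pictures: the top view shows only arm, and the side view shows the pad at about (245,305) under the die. I'll lower by pose and force, then check once the gripper is clear.

Request:
drive_tool(
  plan=[
    [[0, 0.02, -0.7, 0, 0, 0], [0, 0, -0.7, 0, 0, 0], [0, 0, -0.5, 0, 0, 0], [0, 0, -0.25, 0, 0, 0], [0, 0, -0.1, 0, 0, 0], [0, 0, -0.05, 0, 0, 0], [0, 0, 0, 0, 0, 0]],
  ],
)

```text
time: 7.95
position: [0.3829, -0.2718, 0.1977]
tool_rot: [0.338, 0.941, -0.0, 0.0]
ft_force: [-0.4, -0.3, -2.8]
grip_width: 0.048
```

Request:
drive_tool(
  plan=[
    [[0, -0.04, -0.04, 0, 0, 0.05], [0, 0, -0.04, 0, 0, 0], [0, 0, 0, 0, 0, 0]],
  ],
)

```text
time: 8.32
position: [0.3828, -0.2728, 0.1955]
tool_rot: [0.336, 0.942, 0.0, -0.0]
ft_force: [0.1, -0.3, -2.2]
grip_width: 0.0481
```

Request:
drive_tool(
  plan=[
    [[0, 0, -0.04, 0, 0, 0], [0, 0, -0.03, 0, 0, 0], [0, 0, 0, 0, 0, 0]],
  ],
)

```text
time: 8.7
position: [0.3828, -0.2727, 0.1951]
tool_rot: [0.336, 0.942, -0.0, 0.0]
ft_force: [-1.4, 1.2, 11.2]
grip_width: 0.0477
```

Request:
drive_tool(
  plan=[
    [[0, 0, 0, 0, 0, 0], [0, 0, 0, 0, 0, 0], [0, 0, 0, 0, 0, 0], [0, 0, 0, 0, 0, 0], [0, 0, 0.6, 0, 0, 0], [0, 0, 1, 0, 0, 0], [0, 0, 1, 0, 0, 0], [0, 0, 1, 0, 0, 0]],
  ],
  grip=0,
)

```text
time: 9.7
position: [0.3827, -0.2726, 0.2854]
tool_rot: [0.336, 0.942, -0.0, 0.0]
ft_force: [-0.8, -0.5, -0.2]
grip_width: 0.0874
```

Request:
drive_tool(
  plan=[
    [[0.98, -0.78, 0, 0, 0, 0], [0.98, -0.78, 0, 0, 0, 0], [0.98, -0.78, 0, 0, 0, 0], [0.98, -0.78, -0.3, 0, 0, 0], [0.98, -0.78, -0.3, 0, 0, 0], [0.98, -0.78, -0.4, 0, 0, 0], [0, 0, 0, 0, 0, 0]],
  ],
)

```text
time: 10.58
position: [0.5308, -0.3907, 0.2589]
tool_rot: [0.336, 0.942, -0.0, 0.001]
ft_force: [-0.2, 0.1, 0.3]
grip_width: 0.087
```

```bash
cat > chk.py <<'E'
from h import *
import sys
# args: tag, then top(cx cy) side(cx cy) r ; view crops
tag=sys.argv[1];X,Y,r=map(float,sys.argv[2:5]);t=[]
for n in('top','side'):
    im=snap(n,f'pics/{tag}{n}.png');c=proj(n,[X,Y,.03]).astype(int);r=int(r);print(n,c)
    cr=im[c[1]-r:c[1]+r,c[0]-r:c[0]+r];t.append(cv2.resize(cr,(380,380),interpolation=2))
    try:
        *o,b=fit(im,n,c,r,.045,185);print(' die',*o)
        t[-1]=cv2.resize(b,(380,380))
    except Exception as e:print(e)
cv2.imwrite(f'pics/{tag}c.png',np.hstack(t))
E
python3 chk.py s1 .3821 -.2733 30
```

```text
top [374 243]
min() iterable argument is empty
side [235 310]
 die (383.7, -274.6) (383.6, -274.7) (50.2, 49.4) 50.7
```

View pics/s1c.png

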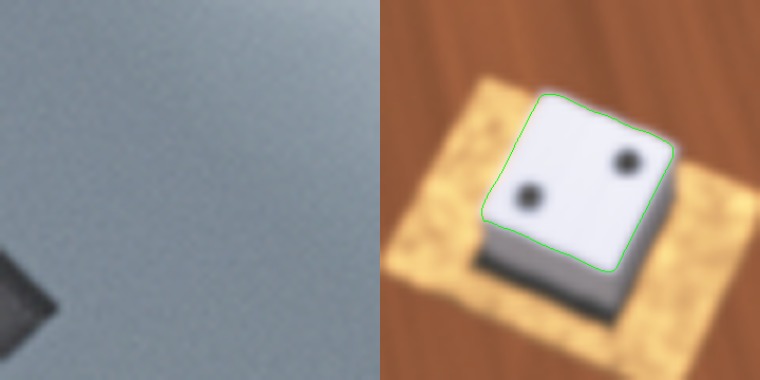

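Request:
drive_tool(
  plan=[
    [[-0.05, 0.06, -0.8, 0, 0, 0], [0, 0, -0.8, 0, 0, 0], [0, 0, -0.8, 0, 0, 0], [0, 0, -0.4, 0, 0, 0], [0, 0, 0, 0, 0, 0]],
  ],
)

```text
time: 11.3
position: [0.5283, -0.388, 0.1875]
tool_rot: [0.336, 0.942, 0.0, -0.001]
ft_force: [0.5, -0.1, -0.2]
grip_width: 0.087
```

Request:
drive_tool(
  plan=[
    [[0, 0, 0, 0, 0, 0], [0, 0, 0, 0, 0, 0], [0, 0, 0, 0, 0, 0], [0, 0, 0, 0, 0, 0], [0, 0, 0, 0, 0, 0], [0, 0, 0, 0, 0, 0], [0, 0, 0, 0, 0, 0]],
  ],
  grip=1,
  force=30,
)

```text
time: 12.18
position: [0.5286, -0.3883, 0.1888]
tool_rot: [0.336, 0.942, -0.0, -0.0]
ft_force: [0.0, -0.6, 0.7]
grip_width: 0.0349
```

Request:
drive_tool(
  plan=[
    [[0, 0, 0.6, 0, 0, 0], [0, 0, 1, 0, 0, 0], [0, 0, 1, 0, 0, 0], [0, 0, 1, 0, 0, 0], [0.1, 0.4, 0.8, 0, 0, 0], [0.2, 0.9, 0, 0, 0, -0.5], [0.2, 1, 0, 0, 0, -1], [0.2, 1, 0, 0, 0, -1]],
  ],
)

```text
time: 13.18
position: [0.5461, -0.3042, 0.2993]
tool_rot: [0.457, 0.889, 0.0, -0.0]
ft_force: [0.5, -0.2, -2.4]
grip_width: 0.0353
```

Request:
drive_tool(
  plan=[
    [[0.2, 1, 0, 0, 0, 0], [0.2, 1, 0, 0, 0, 0], [0.2, 1, 0, 0, 0, 0], [0.2, 1, 0, 0, 0, 0], [0.2, 1, 0, 0, 0, 0], [0.2, 1, 0, 0, 0, 0], [0.2, 1, 0, 0, 0, 0], [0.2, 1, 0, 0, 0, 0]],
  ],
)

```text
time: 14.18
position: [0.5861, -0.104, 0.299]
tool_rot: [0.455, 0.891, 0.0, -0.0]
ft_force: [1.2, -0.3, -1.7]
grip_width: 0.0352
```

Request:
drive_tool(
  plan=[
    [[0.22, 1, 0, 0, 0, 0], [0.22, 1, 0, 0, 0, 0], [0.22, 1, 0, 0, 0, 0], [0.22, 1, 0, 0, 0, 0], [0.22, 1, 0, 0, 0, 0], [0.22, 1, 0, 0, 0, 0], [0.22, 1, -0.3, 0, 0, 0], [0.22, 1, -0.5, 0, 0, 0]],
  ],
)

```text
time: 15.18
position: [0.6301, 0.0959, 0.2793]
tool_rot: [0.455, 0.891, 0.0, 0.0]
ft_force: [0.2, 0.2, -2.2]
grip_width: 0.0352
```

Request:
drive_tool(
  plan=[
    [[0.12, 0.5, -0.4, 0, 0, 0], [0.12, 0.46, -0.7, 0, 0, 0], [0, 0, -0.8, 0, 0, 0], [0, 0, -0.7, 0, 0, 0], [0, 0, -0.4, 0, 0, 0], [0, 0, -0.1, 0, 0, 0], [0, 0, 0, 0, 0, 0], [0, 0, 0, 0, 0, 0]],
  ],
)

```text
time: 16.18
position: [0.6365, 0.1181, 0.202]
tool_rot: [0.456, 0.89, 0.0, 0.001]
ft_force: [0.4, 0.0, -1.7]
grip_width: 0.0359
```

```bash
python3 chk.py s2 .3821 -.2733 22
```

```text
top [374 243]
 die (385.7, -273.9) (385.5, -273.8) (50.3, 51.2) 51.3
side [235 310]
 die (383.7, -274.5) (383.7, -274.5) (49.4, 49.1) 51.1
```

View pics/s2c.png

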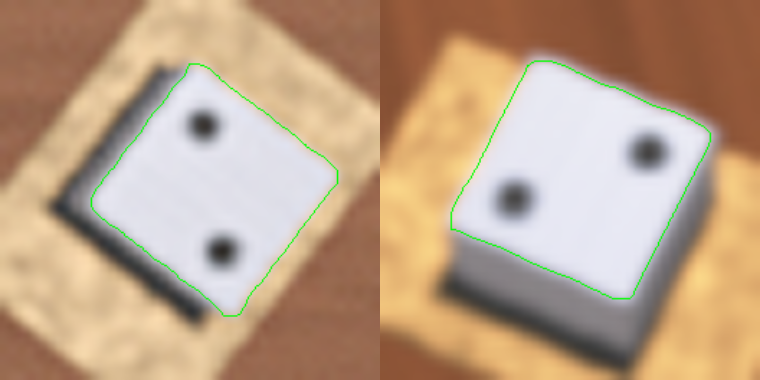

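The die sits about (+2.5, -1.0) mm off the pad centre in both cameras, which is a grip offset perpendicular to the jaws. I'll mend it later and compensate for the small die now.

Request:
drive_tool(
  plan=[
    [[-0.05, 0.11, -0.1, 0, 0, 0], [0, 0, -0.08, 0, 0, 0], [0, 0, -0.05, 0, 0, 0], [0, 0, 0, 0, 0, 0], [0, 0, 0, 0, 0, 0]],
  ],
)

```text
time: 16.9
position: [0.6349, 0.121, 0.1955]
tool_rot: [0.456, 0.89, 0.0, 0.0]
ft_force: [-0.2, 0.4, -2.8]
grip_width: 0.0354
```

Request:
drive_tool(
  plan=[
    [[0, 0, -0.04, 0, 0, 0], [0, 0, -0.04, 0, 0, 0], [0, 0, 0, 0, 0, 0]],
  ],
)

```text
time: 17.27
position: [0.6349, 0.121, 0.1938]
tool_rot: [0.456, 0.89, 0.0, 0.0]
ft_force: [-0.2, -1.5, -0.4]
grip_width: 0.0349
```

Request:
drive_tool(
  plan=[
    [[0, 0, -0.03, 0, 0, 0], [0, 0, 0, 0, 0, 0]],
  ],
)

```text
time: 17.52
position: [0.6349, 0.121, 0.1938]
tool_rot: [0.456, 0.89, 0.0, 0.0]
ft_force: [-1.7, -0.7, 5.8]
grip_width: 0.0354
```

Request:
drive_tool(
  plan=[
    [[0, 0, 0, 0, 0, 0], [0, 0, 0, 0, 0, 0], [0, 0, 0, 0, 0, 0], [0, 0, 0, 0, 0, 0], [0, 0, 0.6, 0, 0, 0], [0, 0, 1, 0, 0, 0], [0, 0, 1, 0, 0, 0], [0, 0, 1, 0, 0, 0]],
  ],
  grip=0,
)

```text
time: 18.52
position: [0.6349, 0.121, 0.2847]
tool_rot: [0.456, 0.89, 0.0, 0.001]
ft_force: [-0.3, -0.1, -0.5]
grip_width: 0.0867
```

Request:
drive_tool(
  plan=[
    [[0, -0.9, 0, 0, 0, -1], [0, -1, 0, 0, 0, -1], [0, -1, 0, 0, 0, -1], [0, -1, 0, 0, 0, -1], [0, -1, 0, 0, 0, 0], [0, -1, 0, 0, 0, 0], [0, -1, 0, 0, 0, 0], [0, -1, 0, 0, 0, 0]],
  ],
)

```text
time: 19.52
position: [0.6349, -0.0773, 0.284]
tool_rot: [0.631, 0.776, 0.0, 0.001]
ft_force: [-0.7, 0.4, 0.2]
grip_width: 0.0874
```

Request:
drive_tool(
  plan=[
    [[0.03, -1, -0.3, 0, 0, 0], [0.03, -1, -0.4, 0, 0, 0], [0, -0.8, -0.3, 0, 0, 0], [0, 0, 0, 0, 0, 0], [0, 0, 0, 0, 0, 0]],
  ],
)

```text
time: 20.15
position: [0.6363, -0.1461, 0.2575]
tool_rot: [0.631, 0.776, 0.0, -0.001]
ft_force: [0.4, 0.4, 0.5]
grip_width: 0.0867
```

```bash
python3 chk.py s3 .636 .1198 18
```

```text
top [207 141]
 die (648.3, 117.1) (648.8, 116.6) (29.8, 12.9) 70.2
side [292 157]
 die (634.8, 120.5) (635.0, 120.3) (36.2, 35.9) 32.1
```

View pics/s3c.png

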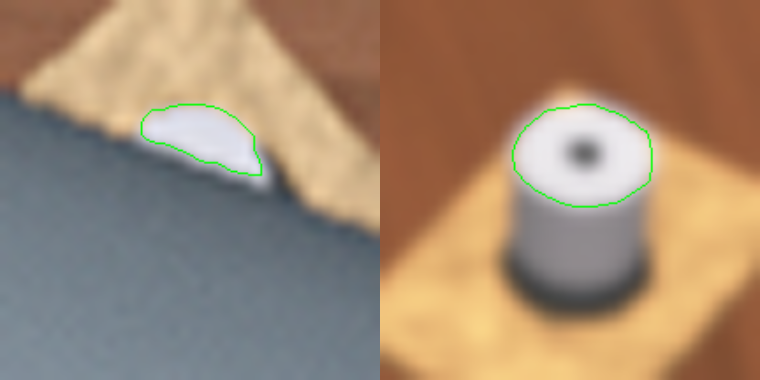

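Small die is within about 1 mm of its pad centre, at (292,157) in the side view. Next is the big die.

Request:
drive_tool(
  plan=[
    [[0, 0, -0.8, 0, 0, 0], [0, 0, -0.8, 0, 0, 0], [0, 0, -0.8, 0, 0, 0], [0, 0, -0.4, 0, 0, 0], [0, 0, 0, 0, 0, 0], [0, 0, 0, 0, 0, 0]],
  ],
)

```text
time: 21.0
position: [0.6367, -0.1467, 0.1881]
tool_rot: [0.631, 0.776, 0.0, 0.0]
ft_force: [-0.1, 0.4, 0.3]
grip_width: 0.087
```

Request:
drive_tool(
  plan=[
    [[0, 0, 0, 0, 0, 0], [0, 0, 0, 0, 0, 0], [0, 0, 0, 0, 0, 0], [0, 0, 0, 0, 0, 0], [0, 0, 0, 0, 0, 0], [0, 0, 0, 0, 0, 0]],
  ],
  grip=1,
  force=35,
)

```text
time: 21.75
position: [0.6363, -0.1465, 0.188]
tool_rot: [0.631, 0.776, -0.0, -0.0]
ft_force: [-1.3, -0.7, 3.1]
grip_width: 0.0573
```

Request:
drive_tool(
  plan=[
    [[0, 0, 0.6, 0, 0, 0], [0, 0, 1, 0, 0, 0], [0, 0, 1, 0, 0, 0], [0, 0, 1, 0, 0, 0], [-0.3, 0.4, 0.8, 0, 0, 0], [-0.7, 0.9, 0, 0, 0, 0], [-0.7, 0.9, 0, 0, 0, 0], [-0.7, 0.9, 0, 0, 0, 0]],
  ],
)

```text
time: 22.75
position: [0.5749, -0.0675, 0.298]
tool_rot: [0.631, 0.776, -0.0, -0.001]
ft_force: [0.1, 0.1, -3.6]
grip_width: 0.0572
```

Request:
drive_tool(
  plan=[
    [[-0.7, 0.92, 0, 0, 0, 0], [-0.7, 0.92, 0, 0, 0, 0], [-0.7, 0.92, 0, 0, 0, 0], [-0.7, 0.92, 0, 0, 0, 0], [-0.7, 0.92, 0, 0, 0, 0], [-0.7, 0.92, -0.3, 0, 0, 0], [-0.7, 0.92, -0.5, 0, 0, 0], [0, 0, -0.5, 0, 0, 0]],
  ],
)

```text
time: 23.75
position: [0.4514, 0.0937, 0.2653]
tool_rot: [0.63, 0.777, -0.001, -0.001]
ft_force: [0.2, -0.0, -2.6]
grip_width: 0.0569
```

Request:
drive_tool(
  plan=[
    [[0.1, -0.05, -0.7, 0, 0, 0], [0, 0, -0.8, 0, 0, 0], [0, 0, -0.7, 0, 0, 0], [0, 0, -0.4, 0, 0, 0], [0, 0, -0.1, 0, 0, 0], [0, 0, 0, 0, 0, 0], [0, 0, 0, 0, 0, 0]],
  ],
)

```text
time: 24.62
position: [0.4566, 0.0907, 0.1983]
tool_rot: [0.631, 0.776, 0.0, 0.001]
ft_force: [-0.8, -0.1, -2.5]
grip_width: 0.0571
```

Request:
drive_tool(
  plan=[
    [[-0.1, 0.07, -0.05, 0, 0, 0], [0, 0, -0.05, 0, 0, 0], [0, 0, -0.04, 0, 0, 0], [0, 0, 0, 0, 0, 0], [0, 0, 0, 0, 0, 0]],
  ],
)

```text
time: 25.25
position: [0.4539, 0.0925, 0.1942]
tool_rot: [0.631, 0.776, 0.0, 0.0]
ft_force: [0.1, 0.7, -3.2]
grip_width: 0.0574
```

Request:
drive_tool(
  plan=[
    [[0, 0, -0.04, 0, 0, 0], [0, 0, -0.03, 0, 0, 0], [0, 0, 0, 0, 0, 0]],
  ],
)

```text
time: 25.62
position: [0.4539, 0.0925, 0.1929]
tool_rot: [0.631, 0.776, 0.0, 0.0]
ft_force: [-0.7, -0.0, 3.4]
grip_width: 0.0577
```

Request:
drive_tool(
  plan=[
    [[0, 0, 0, 0, 0, 0], [0, 0, 0, 0, 0, 0], [0, 0, 0, 0, 0, 0], [0, 0, 0, 0, 0, 0], [0, 0, 0.6, 0, 0, 0], [0, 0, 1, 0, 0, 0], [0, 0, 1, 0, 0, 0], [0, 0, 0.8, 0, 0, 0]],
  ],
  grip=0,
)

```text
time: 26.62
position: [0.4538, 0.0925, 0.2793]
tool_rot: [0.631, 0.776, 0.0, 0.001]
ft_force: [0.5, 0.1, 0.1]
grip_width: 0.087
```

Request:
drive_tool(
  plan=[
    [[0.1, -1, 0, 0, 0, -1], [0.1, -1, 0, 0, 0, -1], [0.1, -1, 0, 0, 0, -1], [0.1, -1, 0, 0, 0, -1], [0.1, -1, 0, 0, 0, -1], [0.1, -1, 0, 0, 0, -1], [0.1, -1, -0.4, 0, 0, -0.6], [0, -1, -0.4, 0, 0, 0]],
  ],
)

```text
time: 27.62
position: [0.4715, -0.1083, 0.2584]
tool_rot: [0.856, 0.516, 0.0, 0.001]
ft_force: [-0.2, -0.6, 0.4]
grip_width: 0.087
```

Request:
drive_tool(
  plan=[
    [[0, -0.2, 0, 0, 0, 0], [0, 0, 0, 0, 0, 0]],
  ],
)

```text
time: 27.88
position: [0.4712, -0.1123, 0.2581]
tool_rot: [0.857, 0.516, 0.0, 0.0]
ft_force: [0.9, -0.6, -0.2]
grip_width: 0.087
```

```bash
python3 chk.py s4 .454 .0924 21;  python3 - <<'E'
from h import *
o=robot.get_obs();print(o['position'],2*np.degrees(np.arctan2(o['tool_rot'][1],o['tool_rot'][0]))-90,o['q'])
E
```

```text
top [219 216]
 die (475.1, 83.8) (475.9, 82.8) (44.3, 13.5) 62.6
side [230 177]
 die (445.8, 103.1) (445.7, 104.5) (44.1, 33.5) 64.0
[ 0.47116936 -0.11165815  0.25805726] -27.793822491154486 [-4.64026085e-01  5.89646528e-01  1.90684459e+00  2.92020932e-04
  6.45091053e-01  2.08342923e-02]
```

View pics/s4c.png

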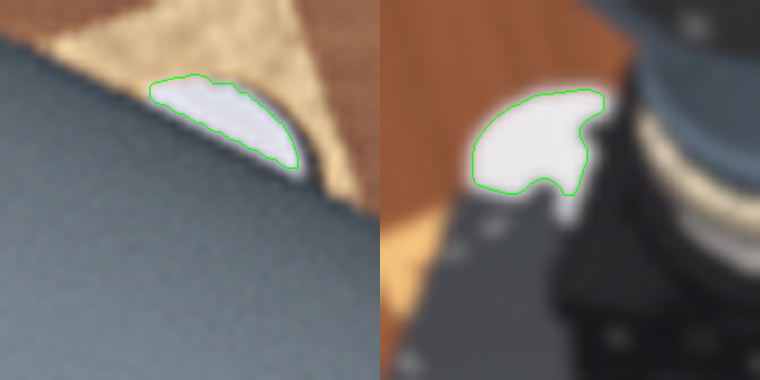

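Big die is partly hidden, so I'll check it later. The gripper is lined up over the strap die.

Request:
drive_tool(
  plan=[
    [[0, -0.02, -0.8, 0, 0, 0], [0, 0, -0.8, 0, 0, 0], [0, 0, -0.8, 0, 0, 0], [0, 0, -0.4, 0, 0, 0], [0, 0, 0, 0, 0, 0], [0, 0, 0, 0, 0, 0]],
  ],
)

```text
time: 28.72
position: [0.4716, -0.1128, 0.1881]
tool_rot: [0.856, 0.516, 0.0, 0.0]
ft_force: [1.0, -1.0, 0.0]
grip_width: 0.087
```

Request:
drive_tool(
  plan=[
    [[0, 0, 0, 0, 0, 0], [0, 0, 0, 0, 0, 0], [0, 0, 0, 0, 0, 0], [0, 0, 0, 0, 0, 0], [0, 0, 0, 0, 0, 0], [0, 0, 0, 0, 0, 0], [0, 0, 0, 0, 0, 0]],
  ],
  grip=1,
  force=40,
)

```text
time: 29.6
position: [0.4712, -0.1129, 0.1874]
tool_rot: [0.856, 0.516, -0.0, -0.0]
ft_force: [-0.2, -1.0, 1.1]
grip_width: 0.0319
```

Request:
drive_tool(
  plan=[
    [[0, 0, 0.6, 0, 0, 0], [0, 0, 1, 0, 0, 0], [0, 0, 1, 0, 0, 0], [0, 0, 1, 0, 0, 0], [-0.1, 0.5, 0.8, 0, 0, 0], [-0.2, 0.9, 0, 0, 0, -0.5], [-0.2, 0.9, 0, 0, 0, -0.7], [-0.2, 0.9, 0, 0, 0, -0.8]],
  ],
)

```text
time: 30.6
position: [0.4534, -0.0323, 0.2983]
tool_rot: [0.906, 0.423, 0.0, 0.0]
ft_force: [-0.6, 0.2, -3.0]
grip_width: 0.0316
```

Request:
drive_tool(
  plan=[
    [[-0.2, 0.9, 0, 0, 0, -0.8], [-0.2, 0.9, 0, 0, 0, -0.8], [-0.2, 0.9, 0, 0, 0, -0.8], [-0.2, 0.9, 0, 0, 0, -0.8], [-0.2, 0.9, 0, 0, 0, -0.8], [-0.2, 0.9, 0, 0, 0, -0.8], [-0.2, 0.9, 0, 0, 0, -0.8], [-0.2, 0.9, 0, 0, 0, -0.8]],
  ],
)

```text
time: 31.6
position: [0.4134, 0.1477, 0.2982]
tool_rot: [0.995, 0.101, 0.0, -0.0]
ft_force: [-0.1, 0.1, -2.8]
grip_width: 0.0316
```

Request:
drive_tool(
  plan=[
    [[-0.2, 0.9, 0, 0, 0, -0.8], [-0.2, 0.9, 0, 0, 0, -0.8], [-0.2, 0.9, 0, 0, 0, -0.57], [-0.2, 0.9, -0.3, 0, 0, 0], [-0.2, 0.9, -0.5, 0, 0, 0], [0, 0.9, -0.6, 0, 0, 0], [0, 0, 0, 0, 0, 0]],
  ],
)

```text
time: 32.48
position: [0.3884, 0.2829, 0.2623]
tool_rot: [1.0, -0.01, -0.0, 0.0]
ft_force: [-0.6, -0.3, -3.0]
grip_width: 0.0316
```

```bash
python3 chk.py s5 .454 .0924 21;  python3 - <<'E'
from h import *
o=robot.get_obs();print(o['position'],2*np.degrees(np.arctan2(o['tool_rot'][1],o['tool_rot'][0]))-90,o['q'])
E
```

```text
top [219 216]
 die (455.8, 93.5) (456.0, 93.6) (58.6, 58.5) 12.8
side [230 177]
 die (453.6, 92.2) (453.8, 92.1) (57.3, 57.5) 84.1
[0.38861325 0.28179726 0.26294222] -91.21533432782532 [ 3.94110698e-01  5.76918547e-01  1.91432318e+00 -3.78844480e-04
  6.50715149e-01  1.98642008e+00]
```

View pics/s5c.png

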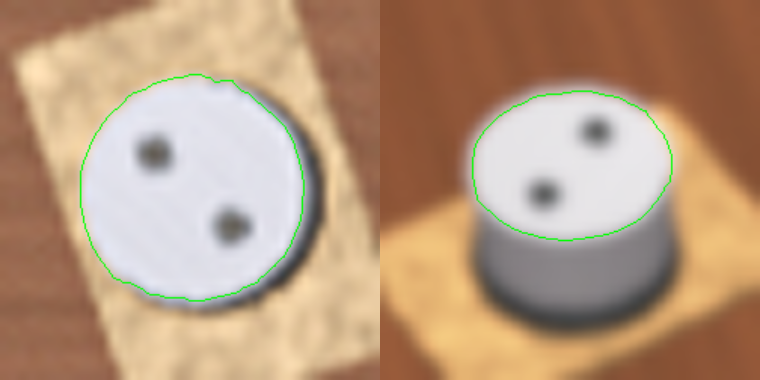

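Big die is centred within about 1 mm in both views. Lowering the strap die.

Request:
drive_tool(
  plan=[
    [[0.15, 0.34, -0.6, 0, 0, 0], [0, 0, -0.8, 0, 0, 0], [0, 0, -0.7, 0, 0, 0], [0, 0, -0.4, 0, 0, 0], [0, 0, -0.1, 0, 0, 0], [0, 0, 0, 0, 0, 0], [0, 0, 0, 0, 0, 0]],
  ],
)

```text
time: 33.45
position: [0.3928, 0.2906, 0.198]
tool_rot: [1.0, -0.011, 0.001, -0.0]
ft_force: [-0.1, -1.1, -2.6]
grip_width: 0.0315
```

Request:
drive_tool(
  plan=[
    [[-0.02, 0, -0.06, 0, 0, 0], [0, 0, -0.05, 0, 0, 0], [0, 0, -0.04, 0, 0, 0], [0, 0, 0, 0, 0, 0]],
  ],
)

```text
time: 33.95
position: [0.3921, 0.2905, 0.1937]
tool_rot: [1.0, -0.011, -0.0, 0.0]
ft_force: [0.1, -0.5, -3.1]
grip_width: 0.0318
```

Request:
drive_tool(
  plan=[
    [[0, 0, -0.04, 0, 0, 0], [0, 0, -0.04, 0, 0, 0], [0, 0, 0, 0, 0, 0]],
  ],
)

```text
time: 34.33
position: [0.3921, 0.2905, 0.1924]
tool_rot: [1.0, -0.011, 0.0, -0.0]
ft_force: [-0.4, -1.2, 5.0]
grip_width: 0.0315
```

Request:
drive_tool(
  plan=[
    [[0, 0, 0, 0, 0, 0], [0, 0, 0, 0, 0, 0], [0, 0, 0, 0, 0, 0], [0, 0, 0, 0, 0, 0], [0, 0, 0.6, 0, 0, 0], [0, 0, 1, 0, 0, 0], [0, 0, 1, 0, 0, 0], [0, 0, 1, 0, 0, 0]],
  ],
  grip=0,
)

```text
time: 35.33
position: [0.392, 0.2904, 0.2834]
tool_rot: [1.0, -0.011, 0.0, -0.0]
ft_force: [-0.2, 0.3, 0.5]
grip_width: 0.0865
```

Request:
drive_tool(
  plan=[
    [[0.5, -0.9, 0, 0, 0, 0.8], [0.5, -1, 0, 0, 0, 0.8], [0.5, -1, 0, 0, 0, 0.8], [0.5, -1, 0, 0, 0, 0.8], [0.5, -1, 0, 0, 0, 0.8], [0.5, -1, 0, 0, 0, 0.8], [0.5, -1, 0, 0, 0, 0.8], [0.5, -1, 0, 0, 0, 0.8]],
  ],
)

```text
time: 36.33
position: [0.4923, 0.0922, 0.2827]
tool_rot: [0.947, 0.32, 0.0, 0.0]
ft_force: [0.0, -0.1, -0.6]
grip_width: 0.0871
```

Request:
drive_tool(
  plan=[
    [[0, -1, 0, 0, 0, 0.8], [0, -1, 0, 0, 0, 0.8], [0, -1, 0, 0, 0, 0.6], [0, -1, 0, 0, 0, 0], [0, -1, 0, 0, 0, 0], [0, -1, 0, 0, 0, 0], [0, -1, 0, 0, 0, 0], [0, 0, 0, 0, 0, 0]],
  ],
)

```text
time: 37.33
position: [0.4924, -0.0834, 0.2827]
tool_rot: [0.906, 0.424, 0.001, 0.001]
ft_force: [0.3, 1.1, -0.5]
grip_width: 0.0872
```

```bash
python3 chk.py s6 .393 .2907 24;cp pics/s6top.png pics/x.png
python3 - <<'E'
from h import *
o=robot.get_obs();print(o['position'],2*np.degrees(np.arctan2(o['tool_rot'][1],o['tool_rot'][0]))-90,o['q'])
im=cv2.imread('pics/s6top.png')
for n in('top','side'):
    im=cv2.imread(f'pics/s6{n}.png')
    try:print(n,fit(im,n,proj(n,[.382,-.2733,.03]).astype(int),22,.045,185)[:4])
    except Exception as e:print(e)
E
```

```text
top [136 243]
min() iterable argument is empty
side [194 131]
 die (392.0, 289.9) (392.1, 289.9) (33.8, 90.7) 88.6
[ 0.49185212 -0.08175256  0.28229186] -39.69604123142337 [-3.89285483e-01  5.55792212e-01  1.85675120e+00  4.32498067e-04
  7.29030190e-01  3.03218573e-01]
top ((385.8, -274.0), (385.7, -273.8), (50.3, 50.7), 51.0)
side ((383.7, -274.5), (383.7, -274.6), (49.6, 49.3), 51.1)
```

View pics/s6c.png

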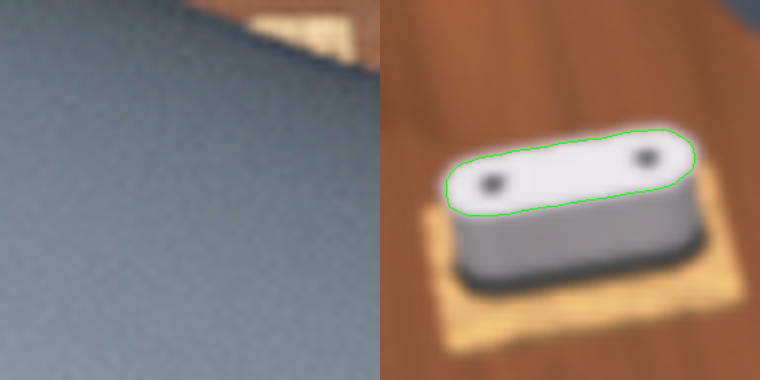

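Strap die is good. Regrasping the square die to shift it about (-2.4, +1.0) mm.

Request:
drive_tool(
  plan=[
    [[-0.54, -0.96, 0, 0, 0, 0], [-0.54, -0.96, 0, 0, 0, 0], [-0.54, -0.96, 0, 0, 0, 0], [-0.54, -0.96, 0, 0, 0, 0], [-0.54, -0.96, 0, 0, 0, 0], [-0.54, -0.96, -0.3, 0, 0, 0], [-0.54, -0.96, -0.4, 0, 0, 0], [-0.53, -0.95, -0.2, 0, 0, 0]],
  ],
)

```text
time: 38.42
position: [0.3842, -0.2732, 0.2591]
tool_rot: [0.905, 0.426, -0.0, -0.001]
ft_force: [0.2, -0.4, 0.9]
grip_width: 0.0875
```

Request:
drive_tool(
  plan=[
    [[0, 0, 0, 0, 0, 0], [0, 0, 0, 0, 0, 0], [0, 0, 0, 0, 0, 0]],
  ],
)

```text
time: 38.8
position: [0.3848, -0.2726, 0.2595]
tool_rot: [0.905, 0.426, 0.0, -0.0]
ft_force: [0.1, -0.6, -0.5]
grip_width: 0.0871
```

Request:
drive_tool(
  plan=[
    [[0, -0.06, -0.7, 0, 0, 0], [0, 0, -0.8, 0, 0, 0], [0, 0, -0.7, 0, 0, 0], [0, 0, -0.34, 0, 0, 0], [0, 0, 0, 0, 0, 0], [0, 0, 0, 0, 0, 0]],
  ],
)

```text
time: 39.55
position: [0.3846, -0.2752, 0.1962]
tool_rot: [0.905, 0.426, 0.0, 0.0]
ft_force: [-0.0, -0.5, -0.4]
grip_width: 0.0872
```

Request:
drive_tool(
  plan=[
    [[0, 0, 0, 0, 0, 0], [0, 0, 0, 0, 0, 0], [0, 0, 0, 0, 0, 0], [0, 0, 0, 0, 0, 0], [0, 0, 0, 0, 0, 0], [0, 0, 0, 0, 0, 0]],
  ],
  grip=1,
  force=30,
)

```text
time: 40.3
position: [0.3842, -0.275, 0.1957]
tool_rot: [0.905, 0.425, -0.0, -0.0]
ft_force: [-0.9, -0.3, 1.0]
grip_width: 0.0479
```

Request:
drive_tool(
  plan=[
    [[0, 0, 0.2, 0, 0, 0], [0, 0, 0.2, 0, 0, 0], [-0.1, 0.04, 0, 0, 0, 0], [0, 0, 0, 0, 0, 0], [0, 0, 0, 0, 0, 0]],
  ],
)

```text
time: 40.92
position: [0.3818, -0.2742, 0.2057]
tool_rot: [0.905, 0.425, -0.0, -0.0]
ft_force: [-0.4, -1.1, -2.9]
grip_width: 0.0476
```

Request:
drive_tool(
  plan=[
    [[0, 0, -0.2, 0, 0, 0], [0, 0, -0.1, 0, 0, 0], [0, 0, -0.05, 0, 0, 0], [0, 0, 0, 0, 0, 0], [0, 0, 0, 0, 0, 0]],
  ],
)

```text
time: 41.55
position: [0.3819, -0.2742, 0.197]
tool_rot: [0.905, 0.425, 0.0, 0.0]
ft_force: [-0.2, -0.9, -1.5]
grip_width: 0.0477
```

Request:
drive_tool(
  plan=[
    [[0, 0, -0.04, 0, 0, 0], [0, 0, -0.04, 0, 0, 0], [0, 0, 0, 0, 0, 0]],
  ],
)

```text
time: 41.92
position: [0.3819, -0.2743, 0.1958]
tool_rot: [0.905, 0.425, 0.0, 0.0]
ft_force: [-1.4, 0.8, 5.9]
grip_width: 0.0479
```

Contact. Release, then back off up and away to the far right for a clear look.

Request:
drive_tool(
  plan=[
    [[0, 0, 0, 0, 0, 0], [0, 0, 0, 0, 0, 0], [0, 0, 0, 0, 0, 0], [0, 0, 0, 0, 0, 0], [0, 0, 0.6, 0, 0, 0], [0, 0, 1, 0, 0, 0], [0, 0, 1, 0, 0, 0], [0, 0, 1, 0, 0, 0]],
  ],
  grip=0,
)

```text
time: 42.92
position: [0.3818, -0.2741, 0.2867]
tool_rot: [0.905, 0.425, 0.0, 0.0]
ft_force: [-0.2, -0.6, -0.0]
grip_width: 0.0873
```

Request:
drive_tool(
  plan=[
    [[0, -1, 0.5, 0, 0, 0], [0, -1, 0.5, 0, 0, 0], [0, -1, 0.5, 0, 0, 0], [0, -1, 0.5, 0, 0, 0], [-0.3, -1, 0.5, 0, 0, 0], [-0.5, -1, 0, 0, 0, 0], [-0.5, -1, 0, 0, 0, 0], [-0.5, -1, 0, 0, 0, 0]],
  ],
)

```text
time: 43.92
position: [0.3363, -0.4746, 0.3486]
tool_rot: [0.905, 0.425, 0.0, 0.0]
ft_force: [-0.0, -0.2, 0.1]
grip_width: 0.0866
```

Request:
drive_tool(
  plan=[
    [[-0.5, -1, 0, 0, 0, 0], [-0.5, -1, 0, 0, 0, 0], [-0.5, -1, 0, 0, 0, 0], [0, 0, 0, 0, 0, 0]],
  ],
)

```text
time: 44.42
position: [0.2982, -0.5511, 0.3479]
tool_rot: [0.906, 0.424, -0.0, 0.001]
ft_force: [-0.3, 0.2, 0.0]
grip_width: 0.0869
```

Run:
```python
from h import *
P={'strap':((.3928,.2907),26),'big':((.454,.0924),21),'small':((.636,.1198),16),'sq':((.3821,-.2733),22)}
rows=[]
for n in('top','side'):
    im=snap(n,f'pics/end{n}.png');t=[]
    for k,(p,r) in P.items():
        c=proj(n,[*p,.03]).astype(int)
        try:
            *o,b=fit(im,n,c,r,.045,185);print(n,k,*o)
        except Exception as e: print(n,k,e);b=im[c[1]-r:c[1]+r,c[0]-r:c[0]+r]
        t.append(cv2.resize(b,(190,190)))
    rows.append(np.hstack(t))
cv2.imwrite('pics/endc.png',np.vstack(rows))
```

```text
top strap (394.2, 291.3) (394.4, 291.2) (34.0, 93.6) 88.7
top big (455.8, 93.5) (456.1, 93.6) (58.6, 58.5) 11.7
top small (637.2, 121.4) (637.0, 121.3) (36.3, 37.6) 44.4
top sq (384.2, -273.9) (384.2, -273.7) (50.4, 50.8) 50.7
side strap (391.9, 289.9) (392.1, 290.0) (32.9, 90.4) 88.6
side big (453.6, 92.2) (453.8, 92.1) (57.3, 57.5) 84.1
side small (634.9, 120.6) (635.0, 120.3) (35.2, 35.2) 33.2
side sq (384.6, -274.2) (382.1, -274.3) (49.2, 49.5) 50.3
```

View pics/endc.png

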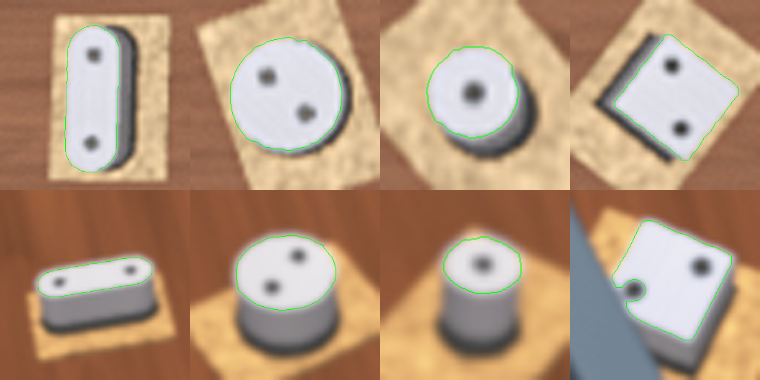

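View pics/endtop.png

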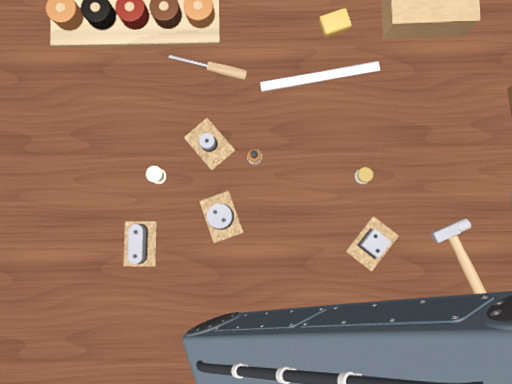

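All four dies stand centred on their pads, and the bottle (254,157), spool (155,175) and jar (364,175) are standing where they were. Handing in.

```bash
python3 -c "
from rig import robot
print(robot.hand_in())"
```

```text
the job is handed in; nothing more can be done
None
```

All four dies are upright on their matching pads, and I handed the job in at about 44.5 s with the gripper open and clear. The first set-down of the square die was about 2.6 mm off centre, so I regrasped it, lifted it slightly and shifted it.

My last camera check gave these offsets from each outline's centre:

| Die | Offset from the outline's centre | Turn against the outline |
|---|---|---|
| Strap | about 0.6–0.9 mm | within about 0.5° |
| Big | about 0.6–1.3 mm | round |
| Small | about 0.7–1.7 mm | round |
| Square | about 1–1.5 mm | within about 0.5° |

- **Camera disagreement:** the two cameras differ by about 2 mm in absolute position, which is within their stated calibration. That is why the offsets are given as ranges; I compared each die with its pad within the same camera.
- **Partly hidden square die:** in the last side view the arm covered part of the square die, so its check rests mostly on the top view.
- **Bystanders:** the dye bottle, the thread spool and an unlisted jar are still standing where they were.

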